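# Pry open the stuck bur case

## Task

The lid of the grey steel bur case is shut tight, with no handle. Find the pry gap under its front edge, lever the lid up with the blade of the flat scraper and swing it right back, past upright, so that it stays open; then lay the scraper down flat on the wooden tool board, not dropping it. Leave the other things on the bench where they are.

Things in the scene. Friction and masses are not known exactly. Their poses are not given: they have to be found in the camera images.
- case: grey steel bur case, fixed on the bench, 130 (x) x 196 (y) x 56 mm high with its lid shut, walls 5 mm. Origin: centre of the underside, on the bench. Its -x side is the front, +x the hinge side. The lid's underside is at z = 50 mm; the lid is flush with the walls all round: no handle, no overhang. Inside, nothing stands above z = 42 mm for 80 mm behind the front.
- case_front (a point): middle of the front face, level with the lid's underside (axes as the case's). One third of the front wall is cut down: a pry gap 62 mm wide, 8 mm high (z = 42 to 50 mm above the bench) right under the lid. It is the left, middle or right third (centre at y = -62, 0 or +62 mm): which is not measured, look for it or feel for it with the blade. The rest is closed.
- lid (a joint): stiff hinge of the flat steel lid (130 x 196 x 6 mm): 0 = shut, 1.57 = upright, stop at 1.85 rad. Stays where it is left; moving it takes about 4 N at the front edge.
- lid_hinge (a point): middle of the hinge line, 65 mm along +x from the case's centre, 50 mm above the bench; the hinge line runs along the case's y
- lid_edge (a point): middle of the lid's front edge, on its underside; moves with the lid, 130 mm from the hinge line
- scraper: flat scraper lying on the bench. Wooden handle 100 (x) x 22 (y) x 28 mm (z) with flat sides; steel blade 42 mm wide, 3 mm thick, sticking out 90 mm along +x at mid-height of the handle (z = 14 mm). Origin: under the middle of the handle, on its underside; handle from x = -50 to +50 mm, blade tip at x = +140 mm. 0.15 kg, balance point about x = +50 mm.
- scraper_tip (a point): middle of the blade's end edge; axes as the scraper's
- scraper_mid (a point): point on the scraper's long axis, 30 mm ahead of the middle of the handle, at mid-thickness (14 mm above the underside)
- board: plain wooden tool board fixed on the bench, 230 (x) x 120 (y) x 15 mm. Origin: centre of its underside; top at z = 15 mm
- hammer: bystander, leave alone: hammer, 200 mm, lying on the bench
- bench_block: bystander, leave alone: square steel block 75 x 75 x 22 mm
- jar: bystander, leave alone: brown glass jar, 60 mm wide, 75 mm high
- screwdriver: bystander, leave alone: screwdriver, 170 mm, lying on the bench
- pot: bystander, leave alone: small white ceramic pot, 72 mm wide, 45 mm high, mouth up
- brush: bystander, leave alone: bench brush, 180 mm, lying on the bench
Things that resemble listed ones, but are neither listed nor needed, are in the scene too. What is shaped like the scraper but green is not meant.

How it is judged:
By the outcome, as a careful person would: the job done as asked, in the order asked, and still so for the second after the job is handed in, with the robot touching nothing.
It also fails if it takes over 64 s, if anything falls off the work surface, if the arm or the gripper's body presses on something with over 40 N, if the wrist force passes 120 N, or if a joint passes its speed limit or range.

## Robot

A 7-joint arm with a two-finger parallel gripper is mounted at the origin on the work surface. World frame = base frame: x ahead of the robot, y to its left, z up, the work surface at z = 0. Lengths are in mm, angles in rad, forces in N, time in s.
With the tool pointing down it reaches from about 425 to 875 mm from the base axis. Payload 8.4 kg.
Tool frame: the origin (TCP) lies midway between the tips of the shut fingers; the grasp point (between the pads) lies 19 mm behind it; z points along the fingers, y is the line along which they close (so a half turn about z gives the same grasp; the last joint's range is limited). The gripper opens to 87 mm and grips with 3 to 60 N. Pads are 19 mm wide; open, the fingers measure 117 mm over their backs; the gripper's body (75 mm by 190 mm) begins 51 mm behind the grasp point.
Start: joints at [-1.261, 0.333, 0.04, 1.465, -0.013, 1.343, -0.059], TCP at [258.379, 596.409, 222.546] pointing down, gripper open.
Joint ranges: [-2.58, 2.58], [-0.38, 2.09], [-1.3, 1.39], [0.25, 2.4], [-1.5, 4.64], [0.08, 2.09], [-2.65, 2.65]. Speed limits (rad/s): [2.22, 2.22, 2.79, 2.79, 3.14, 3.14, 3.14].

## Interface

Orientations are given as a 3x3 rotation matrix whose columns are the frame's x, y, z axes.
In Python, from bench import bot gives the robot as it stands. The module is installed in compiled form; this text tells all that it offers.
- The arm moves only by the tool play_rows, never from a script. Its arguments are lists of equal length, an entry for each row: "gripper": the opening, from -1 (shut) to 1 (fully open); "xyz": the shift along the tool's x, y, z in units of 50 mm (1.0 is 50 mm), a list of three; "rotation": the turn, a rotation vector about the tool's x, y, z in units of 8 degrees (1.0 is 8 degrees), a list of three. In form: {"gripper": [gripper, ...], "xyz": [[tx, ty, tz], ...], "rotation": [[wx, wy, wz], ...]}. A call has 1 to 10 rows; each row is the pose to reach, as a shift and turn from the pose commanded when the call began, along the tool's axes at that moment; what a row does not reach only later rows make up. A row lasts 1/10 s, in which the tool goes at most 50 mm and 8.59 degrees, less where a joint would pass 70% of its speed; a pose out of reach is approached as far as the arm can. A call with a gripper value outside its range is refused whole. The fingers move at their own pace and stop on an object; "newtons" is the grip in N (left out, the last holds). Time passes only in rows, so rows that repeat a pose let the fingers close. It gives the time, the measured TCP pose, the force, the opening and the grip force at its end, in the units of the state.
- bot.get_obs(): the state, without advancing time (a new reading comes with each control period).
- bot.snapshot(name): name is "side" or "top" or "wrist"; returns (picture, depth): 400x640x3 uint8, blue, green, red; 400x640 float32, mm along the optical axis (not along the pixel's ray), 0 where there is no reading.
- bot.camera_info(name): a dict with "fx", "fy", "cx", "cy" (pixels), "position" and "rotation" of the camera in the world. Camera axes: x right, y up, looking along -z (the intrinsics and any distortion apply to the point x, -y, -z); pixel columns grow to the right and rows downward; lengths in mm; the calibration is good to about 2 mm. A picture is of the moment at which its call begins: read the wrist's pose just before it. camera_info takes no time and is no camera call; for the wrist camera it gives the pose at the moment of the call.
- bot.hand_in(): hands the job in; it is judged then, once.
The state is a dict: "time": time; "qpos": joint angles; "qvel": joint speeds; "joint_efforts": joint torques, N m; "position": TCP position; "ee_rot": TCP orientation; "ft_force": force on the tool from outside, world axes, zero at the start; "ft_torque": the same for the moment, N m; "finger_gap": finger opening in mm; "finger_force": force on a finger pad.
Only numpy, scipy, OpenCV 4.12 (cv2) and the standard library are available. Lean on these libraries where they do the work, as an engineer would, in place of code of your own. Each camera call takes 0.05 s, during which the arm holds its last target. There are 200 camera calls.

## Working session

There is one attempt and no reset: what is moved stays moved. The work goes in short steps, Python scripts to look and compute and a tool call to move; the robot and the scene stay as the last step left them, time stands still between calls to the robot, and variables do not carry over. Pictures are saved under pics/ and viewed, at most 10 in all, crops included, and the job is handed in when it is done.

Besides the shell and the picture viewer there is one more tool, called after "Call:" by a JSON object that holds its "method" and its "body", one argument or row to a line. play_rows: Moves the arm, as the interface text tells. Its arguments: {"type":"object","properties":{"gripper":{"type":"array"},"xyz":{"type":"array"},"rotation":{"type":"array"},"newtons":{"type":"number"}},"required":["gripper","xyz","rotation"]}

```bash
mkdir -p pics
cat > h.py <<'E'
import numpy as np, cv2
from bench import bot
def pts(name, tag):
    ci=bot.camera_info(name); im,d=bot.snapshot(name); cv2.imwrite(f'pics/{tag}.png',im); np.savez(f'{tag}.npz',im=im,d=d,**{k:np.array(v) for k,v in ci.items() if k in('fx','fy','cx','cy','position','rotation')})
    return ci,im,d
def cloud(z):
    d=z['d'];v,u=np.mgrid[0:400,0:640]
    p=np.stack([(u-z['cx'])/z['fx']*d,-(v-z['cy'])/z['fy']*d,-d],-1)
    return p@z['rotation'].T+z['position']
E
python3 - <<'E'
from h import *
for n in('top','side'):
    ci,_,_=pts(n,n+'0'); print(ci)
t=cv2.imread('pics/top0.png');s=cv2.imread('pics/side0.png')
o=bot.get_obs();print(o)
E
```

```text
{'fx': 452.8087700513431, 'fy': 452.8087700513431, 'cx': 309.6525468379411, 'cy': 198.39855513454873, 'position': array([ 452.56732917,  -65.50624732, 1313.92183213]), 'rotation': array([[ 0.02037657,  0.99752804, -0.06725035],
       [-0.99954295,  0.01882293, -0.02365577],
       [-0.02233145,  0.06770164,  0.99745566]])}
{'fx': 415.15159916806726, 'fy': 415.15159916806726, 'cx': 318.30698473268126, 'cy': 201.01152299262066, 'position': array([ 106.82742719, -859.20382901,  903.60850824]), 'rotation': array([[ 0.88116311,  0.31934058, -0.34867345],
       [-0.47272501,  0.58085466, -0.66267558],
       [-0.00909061,  0.74875193,  0.66278798]])}
{'time': 0.1, 'qpos': array([-1.26119758,  0.33385754,  0.0398774 ,  1.46622204, -0.0133633 ,
        1.34328622, -0.05848712]), 'qvel': array([-8.13466167e-05, -2.34722433e-03,  1.19139438e-04, -1.47567058e-03,
       -2.53925348e-03, -7.03939669e-04,  1.35589169e-04]), 'joint_efforts': array([ 3.54560878e-03, -6.57808614e+01,  1.33986667e+00, -4.04705822e+01,
       -5.97771560e-02,  4.10058594e-02,  9.26867688e-05]), 'position': array([258.24458819, 596.01916215, 221.71790912]), 'ee_rot': array([[-9.17599501e-01,  3.97505891e-01, -4.70289844e-04],
       [ 3.97506146e-01,  9.17598393e-01, -1.43272679e-03],
       [-1.37980134e-04, -1.50161249e-03, -9.99998863e-01]]), 'ft_force': array([ 0.32584639,  0.18077772, -0.73253294]), 'ft_torque': array([-0.0084744 , -0.01664599,  0.03132976]), 'finger_force': 0.0, 'finger_gap': 86.72821256385953}
```

View pics/top0.png

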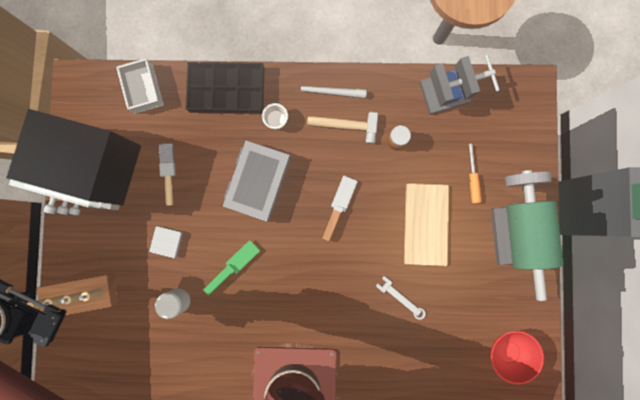

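View pics/side0.png

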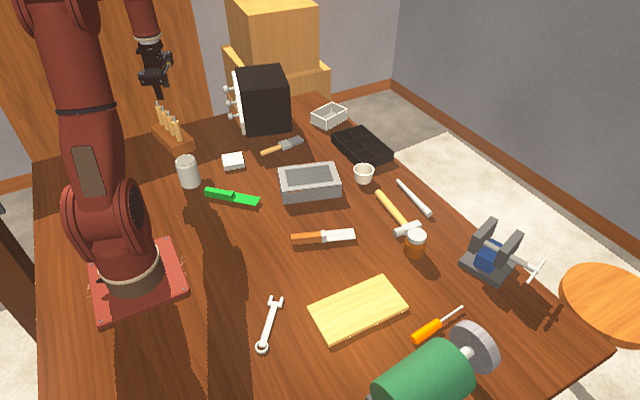

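Run:
```python
from h import *
t=cv2.imread('pics/top0.png')[125:260,205:465];s=cv2.imread('pics/side0.png')[140:280,260:440]
a=cv2.resize(t,None,fx=3,fy=3,interpolation=cv2.INTER_CUBIC);b=cv2.resize(s,None,fx=4,fy=4,interpolation=cv2.INTER_CUBIC)[:, :]
b=b[:560]
cv2.imwrite('pics/c1.png',cv2.resize(b,None,fx=1,fy=1))
# measurements from top
z=np.load('top0.npz');P=cloud(z);hsv=cv2.cvtColor(z['im'],cv2.COLOR_BGR2HSV)
H=P[...,2]
print('bench z',np.median(H[300:330,260:400]))
def rect(m,name,k=1):
    m=m.astype(np.uint8); c,_=cv2.findContours(m,cv2.RETR_EXTERNAL,cv2.CHAIN_APPROX_NONE)
    c=max(c,key=cv2.contourArea); mm=cv2.drawContours(np.zeros_like(m),[c],-1,1,-1)>0
    xy=P[mm&m.astype(bool)][:,:]; r=cv2.minAreaRect(xy[:,:2].astype(np.float32)); print(name,len(xy),r,'z',np.median(xy[:,2]))
    print(cv2.boxPoints(r).round(1).tolist())
roi=np.zeros(H.shape,bool);roi[135:225,215:298]=1
rect(roi&(H>48)&(H<64),'case')
roi[:]=0;roi[175:275,395:460]=1
rect(roi&(H>9)&(H<25),'board')
roi[:]=0;roi[170:248,315:362]=1
rect(roi&(H>8),'scraper'); 
rect(roi&(H>21),'handle')
rect(roi&(H>8)&(hsv[...,1]<70),'blade')
```

```text
bench z -0.08408804353518917
case 3281 ((586.3218994140625, 120.12042999267578), (136.44459533691406, 195.6970977783203), 72.44662475585938) z 56.33025815102269
[[472.5, 84.5999984741211], [659.0, 25.600000381469727], [700.2000122070312, 155.6999969482422], [513.5999755859375, 214.6999969482422]]
board 3355 ((473.0089416503906, -368.04400634765625), (121.4172134399414, 230.1823272705078), 88.3861083984375) z 14.82599462398639
[[356.29998779296875, -425.5], [586.2999877929688, -432.0], [589.7999877929688, -310.6000061035156], [359.70001220703125, -304.1000061035156]]
scraper 744 ((512.509521484375, -113.28012084960938), (45.02199172973633, 189.7666015625), 68.52363586425781) z 17.395136761252388
[[416.0, -99.5], [592.5999755859375, -169.0], [609.0, -127.0999984741211], [432.5, -57.599998474121094]]
handle 279 ((473.2034912109375, -92.86090087890625), (35.833744049072266, 101.67269134521484), 68.55650329589844) z 27.614574662621408
[[419.29998779296875, -91.0], [514.0, -128.10000610351562], [527.0999755859375, -94.80000305175781], [432.3999938964844, -57.599998474121094]]
blade 500 ((522.5653076171875, -117.23641204833984), (45.02199172973633, 168.1544952392578), 68.52363586425781) z 15.644832498900655
[[436.1000061035156, -107.4000015258789], [592.5999755859375, -169.0], [609.0, -127.0999984741211], [452.6000061035156, -65.5]]
```

View pics/c1.png

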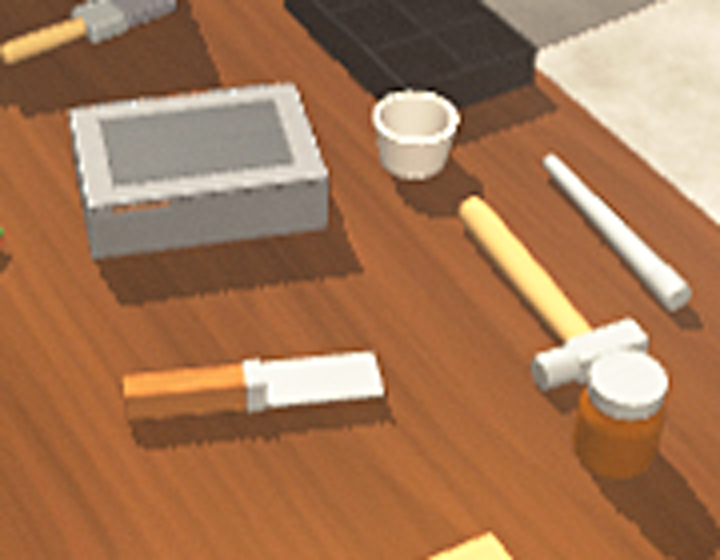

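```bash
cat >> h.py <<'E'
from scipy.spatial.transform import Rotation as R
def go(goal, Rg, o=None):
    """row values (shift, turn) from the present pose to TCP goal, rotation Rg"""
    o=o or bot.get_obs(); A=o['ee_rot']
    s=A.T@(np.array(goal)-o['position'])/50; w=np.degrees(R.from_matrix(A.T@Rg).as_rotvec())/8
    print('shift',s.round(3).tolist(),'turn',w.round(3).tolist())
def down(yaw_deg, pitch=0):
    """tool down, tool x at yaw; pitch>0 lifts tool x upward (deg)"""
    y,p=np.radians([yaw_deg,pitch]); f=np.array([np.cos(y),np.sin(y),0]); u=np.array([0,0,1.])
    x=f*np.cos(p)+u*np.sin(p); z=-(u*np.cos(p)-f*np.sin(p)); return np.stack([x,np.cross(z,x),z],1)
E
python3 - <<'E'
from h import *
ci=bot.camera_info('wrist');o=bot.get_obs()
print('cam in tool',o['ee_rot'].T@(ci['position']-o['position']),(o['ee_rot'].T@ci['rotation']).round(2).tolist(),ci['fx'])
z=np.load('top0.npz');P=cloud(z);H=P[...,2];hsv=cv2.cvtColor(z['im'],cv2.COLOR_BGR2HSV)
roi=np.zeros(H.shape,bool);roi[170:248,315:362]=1
for n,m in(('all',roi&(H>10)),('handle',roi&(H>24)),('blade',roi&(H>10)&(H<21)&(hsv[...,2]>190))):
    q=P[m];c=q.mean(0);w,v=np.linalg.eigh(np.cov(q[:,:2].T));d=v[:,1]*np.sign(v[0,1]);pr=(q[:,:2]-c[:2])@d
    print(n,len(q),c.round(1),'ang',np.degrees(np.arctan2(d[1],d[0])).round(1),pr.min(),pr.max())
roi[:]=0;roi[135:225,215:298]=1
q=P[roi&(H>54)&(H<62)][:,:2].astype(np.float32);print('case',cv2.minAreaRect(q),q.mean(0))
go([480,200,230],down(65));
E
```

```text
cam in tool [ 7.12221747e+01 -1.40578615e-01 -1.62512041e+02] [[-0.0, 0.97, 0.26], [1.0, 0.0, -0.0], [-0.0, 0.26, -0.97]] 283.1579159589279
all 738 [ 523.5 -118.9   41.2] ang -21.7 -107.15980058545568 82.50491222497467
handle 268 [471.3 -98.   85.6] ang -23.4 -50.74341101201129 50.90067919836315
blade 433 [ 558.7 -132.5   15.5] ang -21.9 -128.85030682072585 44.75924136827341
case ((586.1202392578125, 119.55035400390625), (135.1311492919922, 195.45803833007812), 72.48841094970703) [585.3063 118.2227]
shift [-7.218, -5.505, -0.156] turn [-0.008, 0.009, 11.447]
```

Call:
{"method": "play_rows", "body": {
  "gripper": [1,1,1,1,1,1,1,1,1,1],
  "xyz": [
    [-0.72,-0.55,0],
    [-1.44,-1.1,0],
    [-2.16,-1.65,0],
    [-2.9,-2.2,0],
    [-3.6,-2.75,0],
    [-4.3,-3.3,0],
    [-5.05,-3.85,0],
    [-5.8,-4.4,0],
    [-6.5,-4.95,0],
    [-7.2,-5.5,0]
  ],
  "rotation": [
    [0,0,1],
    [0,0,2],
    [0,0,3],
    [0,0,4],
    [0,0,5],
    [0,0,6],
    [0,0,7],
    [0,0,8],
    [0,0,9],
    [0,0,10]
  ]
}}

```text
time: 1.1
position: [479.8, 199.1, 222.4]
ee_rot: [[0.238, 0.971, -0.0], [0.971, -0.238, 0.0], [0.0, -0.0, -1.0]]
ft_force: [0.3, 0.5, -0.2]
finger_gap: 87.1
finger_force: 0.0
```

Run:
```python
from h import *
o=bot.get_obs();print(o['position'],o['qpos'],o['time'])
f=np.array([np.cos(np.radians(-21.7)),np.sin(np.radians(-21.7))]);p=np.array([471,-97.5])+35*f;print(p)
go([*p,200],down(-21.7))
```

```text
[479.80622252 199.11585404 222.44372871] [-0.89582921  0.05909382  0.43816276  1.79848888 -0.02624066  1.2898381
 -0.69111898] 1.1
[ 503.51964   -110.4411365]
shift [-5.901, 1.933, 0.448] turn [-0.001, 0.001, 12.243]
```

Call:
{"method": "play_rows", "body": {
  "gripper": [1,1,1,1,1,1,1,1,1,1],
  "xyz": [
    [-0.5,0.16,0.04],
    [-1,0.33,0.08],
    [-1.5,0.5,0.1],
    [-2,0.65,0.15],
    [-2.5,0.82,0.2],
    [-3,1,0.23],
    [-3.5,1.15,0.27],
    [-4.2,1.35,0.3],
    [-5,1.6,0.35],
    [-5.9,1.93,0.4]
  ],
  "rotation": [
    [0,0,1.05],
    [0,0,2.1],
    [0,0,3.15],
    [0,0,4.2],
    [0,0,5.25],
    [0,0,6.3],
    [0,0,7.35],
    [0,0,8.4],
    [0,0,9.45],
    [0,0,10.5]
  ]
}}

```text
time: 2.1
position: [504.5, -109.0, 202.4]
ee_rot: [[0.991, -0.133, 0.0], [-0.133, -0.991, 0.001], [0.0, -0.001, -1.0]]
ft_force: [0.6, 0.4, 0.3]
finger_gap: 87.2
finger_force: 0.0
```

Run:
```python
from h import *
o=bot.get_obs();print(o['position'],o['qpos'],o['time'])
pts('wrist','w1')
f=np.array([np.cos(np.radians(-21.7)),np.sin(np.radians(-21.7))]);p=np.array([471,-97.5])+35*f
go([*p,120],down(-21.7))
z=np.load('w1.npz');P=cloud(z);H=P[...,2]
for n,m in(('handle',(H>24)&(H<34)),('blade',(H>10)&(H<21))):
    m&=np.hypot(P[...,0]-510,P[...,1]+113)<125
    q=P[m];c=q.mean(0);r=cv2.minAreaRect(q[:,:2].astype(np.float32));print(n,len(q),c.round(1),r)
```

```text
[ 504.49330494 -108.97876836  202.43790087] [-0.5881873   0.06711016  0.75695761  1.84557462 -0.04948834  1.24754184
 -1.52101151] 2.1
shift [-0.036, -0.159, 1.651] turn [0.019, -0.013, 1.627]
handle 1380 [473.7 -98.8  28.2] ((470.5340881347656, -97.8427734375), (23.829635620117188, 101.67234802246094), 69.11976623535156)
blade 2701 [ 558.6 -131.4   15.9] ((513.0071411132812, -114.00869750976562), (41.97272491455078, 186.36109924316406), 68.97335815429688)
```

View pics/w1.png

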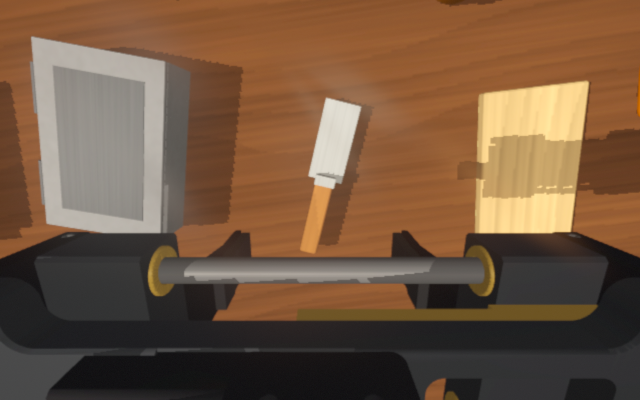

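Run:
```python
from h import *
f=np.array([np.cos(np.radians(-21)),np.sin(np.radians(-21))]);p=np.array([470.5,-97.8])+36*f
go([*p,4],down(-21))
```

```text
shift [-0.027, -0.162, 3.971] turn [0.019, -0.013, 1.54]
```

Call:
{"method": "play_rows", "body": {
  "gripper": [1,1,1,1,1,1,1,1,1,1],
  "xyz": [
    [-0.03,-0.16,0.5],
    [-0.03,-0.16,1.1],
    [-0.03,-0.16,1.7],
    [-0.03,-0.16,2.3],
    [-0.03,-0.16,2.8],
    [-0.03,-0.16,3.2],
    [-0.03,-0.16,3.5],
    [-0.03,-0.16,3.75],
    [-0.03,-0.16,3.9],
    [-0.03,-0.16,3.95]
  ],
  "rotation": [
    [0,0,0.8],
    [0,0,1.54],
    [0,0,1.54],
    [0,0,1.54],
    [0,0,1.54],
    [0,0,1.54],
    [0,0,1.54],
    [0,0,1.54],
    [0,0,1.54],
    [0.02,-0.01,1.54]
  ]
}}

```text
time: 3.15
position: [504.2, -100.1, 4.6]
ee_rot: [[0.941, -0.338, -0.001], [-0.338, -0.941, 0.003], [-0.002, -0.002, -1.0]]
ft_force: [-0.2, 0.5, 0.2]
finger_gap: 87.0
finger_force: 0.0
```

Call:
{"method": "play_rows", "body": {
  "gripper": [0,-0.3,-1,-1,-1,-1,-1,-1],
  "xyz": [
    [0,0,0],
    [0,0,0],
    [0,0,0],
    [0,0,0],
    [0,0,0],
    [0,0,0],
    [0,0,0],
    [0,0,0]
  ],
  "rotation": [
    [0,0,0],
    [0,0,0],
    [0,0,0],
    [0,0,0],
    [0,0,0],
    [0,0,0],
    [0,0,0],
    [0,0,0]
  ],
  "newtons": 60
}}

```text
time: 3.95
position: [504.2, -100.6, 5.1]
ee_rot: [[0.941, -0.338, -0.001], [-0.338, -0.941, 0.003], [-0.002, -0.002, -1.0]]
ft_force: [-0.7, -1.5, 1.4]
finger_gap: 30.8
finger_force: 0.7
```

Call:
{"method": "play_rows", "body": {
  "gripper": [-1,-1,-1,-1,-1,-1],
  "xyz": [
    [0,0,0],
    [0,0,0],
    [0,0,0],
    [0,0,0],
    [0,0,0],
    [0,0,0]
  ],
  "rotation": [
    [0,0,0],
    [0,0,0],
    [0,0,0],
    [0,0,0],
    [0,0,0],
    [0,0,0]
  ]
}}

```text
time: 4.55
position: [504.4, -100.4, 5.1]
ee_rot: [[0.941, -0.338, -0.001], [-0.338, -0.941, 0.003], [-0.002, -0.003, -1.0]]
ft_force: [-1.1, -2.1, 2.4]
finger_gap: 21.5
finger_force: 59.9
```

Call:
{"method": "play_rows", "body": {
  "gripper": [-1,-1,-1,-1,-1,-1,-1,-1,-1,-1],
  "xyz": [
    [0,0,-0.1],
    [0,0,-0.3],
    [0,0,-0.6],
    [0,0,-1],
    [0,0,-1.5],
    [0,0,-2],
    [0,0,-2.4],
    [0,0,-2.7],
    [0,0,-2.9],
    [0,0,-3]
  ],
  "rotation": [
    [0,0,0],
    [0,0,0],
    [0,0,0],
    [0,0,0],
    [0,0,0],
    [0,0,0],
    [0,0,0],
    [0,0,0],
    [0,0,0],
    [0,0,0]
  ]
}}

```text
time: 5.55
position: [504.9, -100.7, 156.6]
ee_rot: [[0.941, -0.338, 0.001], [-0.338, -0.941, 0.004], [-0.0, -0.004, -1.0]]
ft_force: [0.2, -0.7, -1.6]
finger_gap: 21.6
finger_force: 59.9
```

Call:
{"method": "play_rows", "body": {
  "gripper": [-1,-1,-1],
  "xyz": [
    [0,0,0],
    [0,0,0],
    [0,0,0]
  ],
  "rotation": [
    [0,0,0],
    [0,0,0],
    [0,0,0]
  ]
}}

```text
time: 5.85
position: [503.9, -100.6, 154.4]
ee_rot: [[0.941, -0.338, -0.002], [-0.338, -0.941, 0.003], [-0.003, -0.002, -1.0]]
ft_force: [-0.4, -0.7, -2.5]
finger_gap: 21.7
finger_force: 59.9
```

Run:
```python
from h import *
o=bot.get_obs();print(o['position'],o['time'],o['qpos'],o['ft_torque'],o['ft_force'])
go([458.7,-77.6,150],down(72.4))
```

```text
[ 503.93578197 -100.64993174  154.35252906] 5.85 [-0.60208855  0.11813668  0.77414811  1.91045117 -0.09300617  1.15056356
 -1.70862244] [-0.00568436  0.17817426 -0.006036  ] [-0.35128928 -0.70648432 -2.48247492]
shift [-1.007, -0.128, 0.09] turn [-0.027, 0.005, -11.518]
```

Call:
{"method": "play_rows", "body": {
  "gripper": [-1,-1,-1,-1,-1,-1,-1,-1,-1,-1],
  "xyz": [
    [-0.1,0,0],
    [-0.2,0,0],
    [-0.3,0,0],
    [-0.4,0,0],
    [-0.5,0,0],
    [-0.6,-0.05,0],
    [-0.7,-0.1,0],
    [-0.8,-0.12,0],
    [-0.9,-0.13,0],
    [-1,-0.13,0]
  ],
  "rotation": [
    [0,0,-0.8],
    [0,0,-1.8],
    [0,0,-2.8],
    [0,0,-3.8],
    [0,0,-4.8],
    [0,0,-5.8],
    [0,0,-6.8],
    [0,0,-7.8],
    [0,0,-8.8],
    [0,0,-9.8]
  ]
}}

```text
time: 6.85
position: [459.0, -77.7, 154.6]
ee_rot: [[0.515, 0.857, -0.002], [0.857, -0.515, 0.003], [0.001, -0.003, -1.0]]
ft_force: [-0.6, 0.1, -1.2]
finger_gap: 21.6
finger_force: 59.9
```

Call:
{"method": "play_rows", "body": {
  "gripper": [-1,-1,-1,-1,-1,-1],
  "xyz": [
    [0,0,0.05],
    [0,0,0.09],
    [0,0,0.09],
    [0,0,0.09],
    [0,0,0.09],
    [0,0,0.09]
  ],
  "rotation": [
    [0,0,-0.7],
    [0,0,-1.3],
    [0,0,-1.72],
    [0,0,-1.72],
    [0,0,-1.72],
    [0,0,-1.72]
  ]
}}

```text
time: 7.45
position: [459.5, -77.8, 150.5]
ee_rot: [[0.304, 0.953, -0.001], [0.953, -0.304, 0.003], [0.002, -0.002, -1.0]]
ft_force: [0.7, 0.1, -0.5]
finger_gap: 21.4
finger_force: 59.9
```

Run:
```python
from h import *
o=bot.get_obs();print(o['position'],o['ee_rot'].round(3).tolist(),o['time'],o['qpos'])
pts('wrist','w2');pts('side','s2')
z=np.load('w2.npz');P=cloud(z);np.save('P2.npy',P)
a=cv2.imread('pics/w2.png');s=cv2.imread('pics/s2.png')[110:290,230:410]
cv2.imwrite('pics/c2.png',np.hstack([cv2.resize(a[:,100:500],(400,400)),cv2.resize(s,(400,400),interpolation=cv2.INTER_CUBIC)]))
q=P-o['position'];q=q@o['ee_rot']  # tool frame
m=(np.abs(q[...,1])<30)&(q[...,2]>-40)&(q[...,2]<10)&(q[...,0]>15)&(q[...,0]<140)
b=q[m];print(len(b),b.min(0),b.max(0),np.median(b,0))
for x0 in range(15,125,15):
    k=b[(b[:,0]>=x0)&(b[:,0]<x0+15)]
    if len(k):print(x0,len(k),np.median(k,0).round(1),np.percentile(k[:,1],[2,98]).round(1))
c=P[(P[...,2]>50)&(P[...,2]<62)&(np.hypot(P[...,0]-586,P[...,1]-120)<125)]
print(len(c),cv2.minAreaRect(c[:,:2].astype(np.float32)),np.median(c[:,2]))
```

```text
[459.45181447 -77.75768655 150.49549765] [[0.304, 0.953, -0.001], [0.953, -0.304, 0.003], [0.002, -0.002, -1.0]] 7.45 [-0.6085252  -0.01538282  0.68799725  2.01669123  0.00769938  1.13806528
 -0.23229225]
14652 [ 15.00650216 -21.43120843 -25.35010176] [106.79589623  21.42322109  -8.10608872] [ 64.92219262  -0.18788994 -10.86404499]
15 2272 [ 21.   -0.3 -11.1] [-20.4  19.6]
30 2056 [ 37.6  -0.3 -10.8] [-20.5  19.8]
45 2202 [ 52.8  -0.2 -10.8] [-20.4  20. ]
60 2417 [ 67.9  -0.2 -10.8] [-20.1  20.2]
75 2563 [ 82.7   0.3 -10.8] [-20.   20.3]
90 2819 [ 97.6   0.3 -10.9] [-19.8  20.4]
105 323 [105.9   0.3 -10.9] [-20.   20.2]
3928 ((566.6769409179688, 60.359474182128906), (10.342235565185547, 195.6126708984375), 72.29666900634766) 56.22508404186439
```

View pics/c2.png

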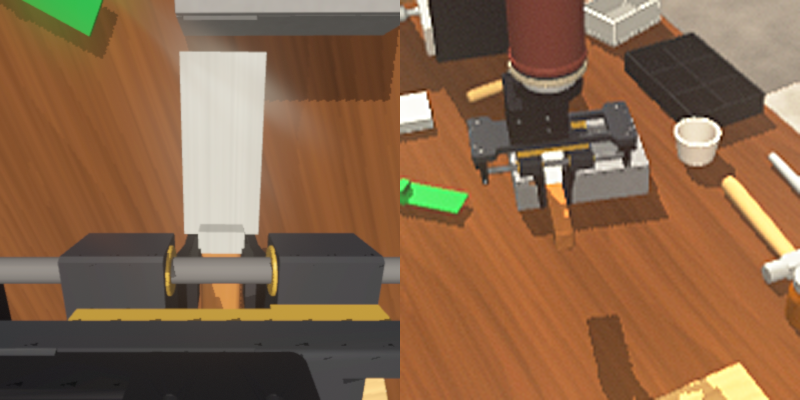

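Call:
{"method": "play_rows", "body": {
  "gripper": [-1,-1,-1,-1,-1,-1,-1,-1,-1,-1],
  "xyz": [
    [0,0,0.2],
    [0,0,0.6],
    [0,-0.04,1.1],
    [0,-0.04,1.6],
    [0,-0.04,2],
    [0,-0.04,2.2],
    [0,-0.04,2.27],
    [0,-0.04,2.27],
    [0,-0.04,2.27],
    [0,-0.04,2.27]
  ],
  "rotation": [
    [0,0,0],
    [0,0,0],
    [0,0,0],
    [0,0,0],
    [0,0,0],
    [0,0,0],
    [0,0,0],
    [0,0,0],
    [0,0,0],
    [0,0,0]
  ]
}}

```text
time: 8.55
position: [458.3, -76.7, 38.0]
ee_rot: [[0.302, 0.953, 0.001], [0.953, -0.302, 0.003], [0.003, -0.0, -1.0]]
ft_force: [0.2, -0.5, -1.6]
finger_gap: 21.9
finger_force: 59.9
```

Run:
```python
from h import *
o=bot.get_obs();print(o['position'],o['ee_rot'].round(4).tolist(),o['ft_force'])
pts('wrist','w3')
z=np.load('w3.npz');P=cloud(z)
q=(P-o['position'])@o['ee_rot']
m=(np.abs(q[...,1])<19)&(q[...,2]>-25)&(q[...,2]<-2)&(q[...,0]>20)&(q[...,0]<108)
print('blade top world z near/tip',np.median(P[m&(q[...,0]<50)][:,2]),np.median(P[m&(q[...,0]>90)][:,2]), 'tip',q[m][:,0].max())
c=P[(P[...,2]>54.5)&(P[...,2]<60)&(q[...,0]>140)];print('lid z',np.median(c[:,2]));k=(c-o['position'])@o['ee_rot']
print('lid nearest along tool x',np.percentile(k[:,0],[0.5,2]),'y range',k[:,1].min(),k[:,1].max())
fm=(P[...,2]<50)&(P[...,2]>10)&(q[...,0]>120)&(q[...,0]<190);k=q[fm];print(len(k))
for y in range(-70,130,10):
    r=k[np.abs(k[:,1]-y)<4]
    if len(r):
        h=o['position'][2]-r[:,2]; print(y,len(r),[ (int(a),round(float(np.median(r[(h>a)&(h<a+4)][:,0])),1)) for a in (30,34,38,42,46) if ((h>a)&(h<a+4)).any()])
cv2.imwrite('pics/c3.png',cv2.resize(cv2.imread('pics/w3.png')[0:200,120:520],(800,400)))
```

```text
[458.2854846  -76.72952885  37.96836506] [[0.3021, 0.9533, 0.0009], [0.9533, -0.3021, 0.0033], [0.0034, -0.0002, -1.0]] [ 0.20325995 -0.51834409 -1.56649764]
blade top world z near/tip 48.86212792669399 49.17575588904512 tip 106.87047512683544
lid z nan
  return _methods._mean(a, axis=axis, dtype=dtype,
  ret = ret.dtype.type(ret / rcount)
Traceback (most recent call last):
IndexError: index -1 is out of bounds for axis 0 with size 0
```

Call:
{"method": "play_rows", "body": {
  "gripper": [-1,-1,-1,-1,-1,-1,-1,-1],
  "xyz": [
    [0.1,0,0.01],
    [0.25,0,0.02],
    [0.45,0,0.025],
    [0.65,0,0.025],
    [0.8,0,0.025],
    [0.87,0,0.025],
    [0.88,0,0.025],
    [0.88,0,0.025]
  ],
  "rotation": [
    [0,0,0],
    [0,0,0],
    [0,0,0],
    [0,0,0],
    [0,0,0],
    [0,0,0],
    [0,0,0],
    [0,0,0]
  ]
}}

```text
time: 9.4
position: [470.8, -34.9, 36.0]
ee_rot: [[0.302, 0.953, -0.001], [0.953, -0.302, 0.003], [0.002, -0.002, -1.0]]
ft_force: [-0.1, -0.9, -1.5]
finger_gap: 21.5
finger_force: 59.9
```

Call:
{"method": "play_rows", "body": {
  "gripper": [-1,-1,-1,-1,-1,-1,-1,-1,-1,-1],
  "xyz": [
    [0.04,0,0],
    [0.08,0,0],
    [0.12,0,0],
    [0.16,0,0],
    [0.2,0,0],
    [0.24,0,0],
    [0.28,0,0],
    [0.32,0,0],
    [0.36,0,0],
    [0.36,0,0]
  ],
  "rotation": [
    [0,0,0],
    [0,0,0],
    [0,0,0],
    [0,0,0],
    [0,0,0],
    [0,0,0],
    [0,0,0],
    [0,0,0],
    [0,0,0],
    [0,0,0]
  ]
}}

```text
time: 10.4
position: [476.4, -17.3, 36.1]
ee_rot: [[0.302, 0.953, -0.001], [0.953, -0.302, 0.003], [0.003, -0.002, -1.0]]
ft_force: [0.0, -0.4, -1.2]
finger_gap: 21.2
finger_force: 59.9
```

Call:
{"method": "play_rows", "body": {
  "gripper": [-1,-1,-1,-1,-1,-1,-1,-1,-1,-1],
  "xyz": [
    [0.06,0,0],
    [0.14,0,0],
    [0.22,0,0],
    [0.3,0,0],
    [0.38,0,0],
    [0.46,0,0],
    [0.54,0,0],
    [0.6,0,0],
    [0.6,0,0],
    [0.6,0,0]
  ],
  "rotation": [
    [0,0,0],
    [0,0,0],
    [0,0,0],
    [0,0,0],
    [0,0,0],
    [0,0,0],
    [0,0,0],
    [0,0,0],
    [0,0,0],
    [0,0,0]
  ]
}}

```text
time: 11.4
position: [485.3, 10.9, 36.1]
ee_rot: [[0.302, 0.953, -0.001], [0.953, -0.302, 0.003], [0.003, -0.002, -1.0]]
ft_force: [-0.2, -0.5, -0.8]
finger_gap: 21.5
finger_force: 59.9
```

Run:
```python
import numpy as np
def tab(ths,ex,ins=38.,z0=50.):
    B=np.array([106.5-ins,10.85]) # blade point at lid edge from TCP (d,up)
    T0=np.array([-130,50.])-np.array([106.5-ins,50-36.1]); 
    for t,e in zip(ths,ex):
        a=np.radians(t);p=np.radians(t+e)
        E=np.array([-130*np.cos(a),50+130*np.sin(a)])
        T=E-np.array([B[0]*np.cos(p)+B[1]*np.sin(p),-B[0]*np.sin(p)+B[1]*np.cos(p)])
        s=(T-T0)/50; print(t,[round(s[0],3),0,round(-s[1],3)],'turn y',round(-(t+e)/8,3))
tab([0,2,4,7,10,13,16,19,22,25,28,32],[2,3,3,3,3,3,3,3,3,3,3,3])
```

```text
0 [np.float64(-0.007), 0, np.float64(-0.109)] turn y -0.25
2 [np.float64(-0.012), 0, np.float64(-0.272)] turn y -0.625
4 [np.float64(-0.01), 0, np.float64(-0.411)] turn y -0.875
7 [np.float64(0.003), 0, np.float64(-0.619)] turn y -1.25
10 [np.float64(0.026), 0, np.float64(-0.826)] turn y -1.625
13 [np.float64(0.06), 0, np.float64(-1.032)] turn y -2.0
16 [np.float64(0.105), 0, np.float64(-1.236)] turn y -2.375
19 [np.float64(0.16), 0, np.float64(-1.436)] turn y -2.75
22 [np.float64(0.226), 0, np.float64(-1.634)] turn y -3.125
25 [np.float64(0.302), 0, np.float64(-1.828)] turn y -3.5
28 [np.float64(0.388), 0, np.float64(-2.018)] turn y -3.875
32 [np.float64(0.518), 0, np.float64(-2.264)] turn y -4.375
```

Call:
{"method": "play_rows", "body": {
  "gripper": [-1,-1,-1,-1,-1,-1],
  "xyz": [
    [0,0,-0.05],
    [-0.01,0,-0.11],
    [-0.01,0,-0.2],
    [-0.01,0,-0.27],
    [-0.01,0,-0.41],
    [-0.01,0,-0.41]
  ],
  "rotation": [
    [0,-0.1,0],
    [0,-0.25,0],
    [0,-0.45,0],
    [0,-0.62,0],
    [0,-0.88,0],
    [0,-0.88,0]
  ]
}}

```text
time: 12.0
position: [485.6, 11.3, 57.1]
ee_rot: [[0.298, 0.954, -0.037], [0.947, -0.3, -0.115], [-0.121, -0.001, -0.993]]
ft_force: [0.1, -0.1, -1.6]
finger_gap: 21.7
finger_force: 59.9
```

Run:
```python
from h import *
o=bot.get_obs();print(o['position'],o['ft_force'],o['ft_torque'],o['finger_gap'])
pts('side','s4')
s=cv2.imread('pics/s4.png')[120:270,240:440]
cv2.imwrite('pics/c4.png',cv2.resize(s,(800,600),interpolation=cv2.INTER_CUBIC))
```

```text
[485.63483373  11.32475447  57.10416816] [ 0.06176712 -0.14602945 -1.63862942] [-0.00877161 -0.01253715 -0.05793359] 21.737758691335465
```

View pics/c4.png

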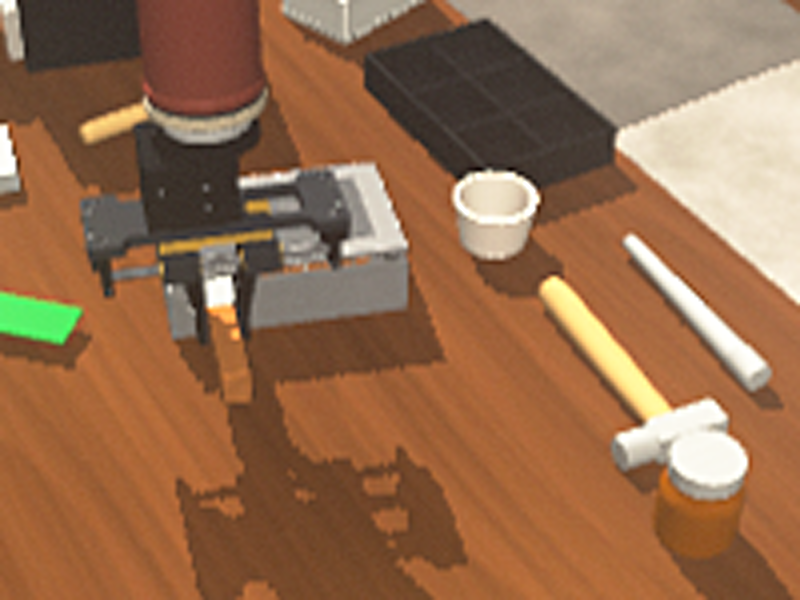

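```bash
cat > tab.py <<'E'
import numpy as np
# plane (d, up), origin: hinge line at bench level; T0 commanded TCP, p0 tip-down pitch deg
def rel(T0,p0,T,p):
    a=np.radians(p0); x=np.array([np.cos(a),-np.sin(a)]); z=np.array([-np.sin(a),-np.cos(a)])
    v=(np.array(T)-T0)/50; return [round(float(v@x),2),0,round(float(v@z),2)],round(-(p-p0)/8,2)
def pose(r,th,p,B):
    "TCP so that tool-plane point B=(along x, along -z) sits at lid underside radius r, lid angle th, tip-down pitch p"
    a,q=np.radians([th,p]); E=np.array([-r*np.cos(a),50+r*np.sin(a)])
    return E-np.array([B[0]*np.cos(q)+B[1]*np.sin(q),-B[0]*np.sin(q)+B[1]*np.cos(q)])
E
python3 - <<'E'
from tab import *
T0=np.array([-198.5-.5,36.1+20.5])
for t in (6,8.5,11,13.5,16,19,22,25,28,28): print(t,*rel(T0,7,pose(130,t,t+3,(68.5,10.85)),t+3))
E
```

```text
6 [-0.01, 0, -0.14] -0.25
8.5 [-0.02, 0, -0.31] -0.56
11 [-0.01, 0, -0.49] -0.88
13.5 [-0.0, 0, -0.66] -1.19
16 [0.01, 0, -0.83] -1.5
19 [0.04, 0, -1.04] -1.88
22 [0.09, 0, -1.24] -2.25
25 [0.14, 0, -1.45] -2.62
28 [0.2, 0, -1.64] -3.0
28 [0.2, 0, -1.64] -3.0
```

Call:
{"method": "play_rows", "body": {
  "gripper": [-1,-1,-1,-1,-1,-1,-1,-1,-1,-1],
  "xyz": [
    [-0.01,0,-0.14],
    [-0.02,0,-0.31],
    [-0.01,0,-0.49],
    [0,0,-0.66],
    [0.01,0,-0.83],
    [0.04,0,-1.04],
    [0.09,0,-1.24],
    [0.14,0,-1.45],
    [0.2,0,-1.64],
    [0.2,0,-1.64]
  ],
  "rotation": [
    [0,-0.25,0],
    [0,-0.56,0],
    [0,-0.88,0],
    [0,-1.19,0],
    [0,-1.5,0],
    [0,-1.88,0],
    [0,-2.25,0],
    [0,-2.62,0],
    [0,-3,0],
    [0,-3,0]
  ]
}}

```text
time: 13.05
position: [491.6, 30.9, 136.4]
ee_rot: [[0.256, 0.954, -0.156], [0.819, -0.3, -0.49], [-0.514, -0.002, -0.858]]
ft_force: [-0.2, -0.0, -1.0]
finger_gap: 21.9
finger_force: 59.9
```

Run:
```python
from h import *
o=bot.get_obs();print(o['position'],o['ft_force'],o['ft_torque'],o['qpos'])
pts('side','s5'); pts('wrist','w5')
s=cv2.imread('pics/s5.png')[100:270,250:420]
cv2.imwrite('pics/c5.png',np.hstack([cv2.resize(s,(420,420),interpolation=cv2.INTER_CUBIC),cv2.resize(cv2.imread('pics/w5.png')[:,140:500],(378,420))]))
```

```text
[491.57233805  30.88403563 136.41315065] [-0.21838341 -0.02904815 -1.03097751] [ 0.73083996 -0.13935101 -0.00310852] [-0.96924851  0.37157075  0.64071832  1.80367983  0.21267016  1.37185345
 -0.70643105]
```

View pics/c5.png

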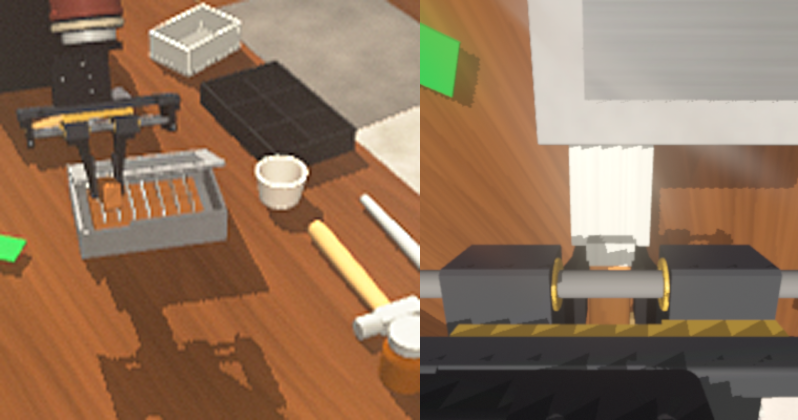

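Run:
```python
from tab import *
T0=pose(130,28,31,(68.5,10.85)); a=np.radians(31)
T1=T0-80*np.array([np.cos(a),-np.sin(a)]); print('T0',T0,'T1',T1)
S=pose(112,22,-15,(106.5,10.85))-[35,0]; print('S',S)
print('T1->S',*rel(T1,31,S,-15))
for n in range(1,7):
    f=n/6; print(n,*rel(T1,31,T1+(S-T1)*f,31-46*f))
print('S->contact',*rel(S,-15,pose(112,22,-15,(106.5,10.85)),-15))
```

```text
T0 [-179.08731028  137.01114608] T1 [-247.66069434  178.21419207]
S [-238.90750557   53.91141494]
T1->S [1.43, 0, 2.04] 5.75
1 [0.24, 0, 0.34] 0.96
2 [0.48, 0, 0.68] 1.92
3 [0.72, 0, 1.02] 2.88
4 [0.95, 0, 1.36] 3.83
5 [1.19, 0, 1.7] 4.79
6 [1.43, 0, 2.04] 5.75
S->contact [0.68, 0, 0.18] 0.0
```

Call:
{"method": "play_rows", "body": {
  "gripper": [-1,-1,-1,-1,-1,-1,-1,-1,-1,-1],
  "xyz": [
    [-0.1,0,0.02],
    [-0.25,0,0.03],
    [-0.45,0,0.04],
    [-0.65,0,0.04],
    [-0.85,0,0.04],
    [-1.1,0,0.03],
    [-1.3,0,0],
    [-1.5,0,0],
    [-1.6,0,0],
    [-1.6,0,0]
  ],
  "rotation": [
    [0,0,0],
    [0,0,0],
    [0,0,0],
    [0,0,0],
    [0,0,0],
    [0,0,0],
    [0,0,0],
    [0,0,0],
    [0,0,0],
    [0,0,0]
  ]
}}

```text
time: 14.15
position: [470.6, -36.8, 178.3]
ee_rot: [[0.259, 0.953, -0.156], [0.818, -0.303, -0.488], [-0.513, -0.001, -0.858]]
ft_force: [-0.7, -0.7, -1.7]
finger_gap: 21.5
finger_force: 59.9
```

Call:
{"method": "play_rows", "body": {
  "gripper": [-1,-1,-1,-1,-1,-1,-1,-1,-1,-1],
  "xyz": [
    [0.12,0,0.17],
    [0.36,0,0.51],
    [0.6,0,0.85],
    [0.84,0,1.19],
    [1.07,0,1.53],
    [1.25,0,1.78],
    [1.37,0,1.95],
    [1.43,0,2.04],
    [1.43,0,2.04],
    [1.43,0,2.04]
  ],
  "rotation": [
    [0,0.48,0],
    [0,1.44,0],
    [0,2.4,0],
    [0,3.36,0],
    [0,4.31,0],
    [0,5,0],
    [0,5.5,0],
    [0,5.75,0],
    [0,5.75,0],
    [0,5.75,0]
  ]
}}

```text
time: 15.15
position: [473.1, -27.7, 53.6]
ee_rot: [[0.292, 0.953, 0.076], [0.921, -0.302, 0.248], [0.259, -0.002, -0.966]]
ft_force: [-0.6, 0.5, -1.1]
finger_gap: 21.5
finger_force: 59.9
```

Run:
```python
from h import *
from tab import *
o=bot.get_obs();print(o['position'],o['ee_rot'].round(3).tolist(),o['qpos'])
# lid angle from wrist depth
pts('wrist','w6');z=np.load('w6.npz');P=cloud(z);d=np.array([.302,.953]);h=np.array([507.,76.5])+130*d
X=(P[...,:2]-h)@d;Y=(P[...,:2]-h)@np.array([-.953,.302]);Z=P[...,2]
m=(X>-125)&(X<-60)&(Z>75)&(Z<140)&(Y>-140)&(Y<-30)
print(m.sum(),np.polyfit(X[m],Z[m],1) if m.sum()>50 else '')
S=pose(112,22,-15,(106.5,10.85))-[35,0]
print('in',*rel(S,-15,pose(112,22,-15,(106.5,10.85)),-15))
T0=pose(112,22,-15,(106.5,10.85))
for t,f in ((26,15),(30,16),(34,17),(38,18),(42,19),(46,20),(50,20),(54,20),(58,19)): print(t,*rel(T0,-15,pose(112,t,-f,(106.5,10.85)),-f))
```

```text
[473.13745816 -27.65564165  53.5999501 ] [[0.292, 0.953, 0.076], [0.921, -0.302, 0.248], [0.259, -0.002, -0.966]] [-0.54604045  0.16276785  0.77189682  2.14170775 -0.4782023   0.918787
  0.21138857]
0 
in [0.68, 0, 0.18] 0.0
26 [0.1, 0, -0.12] 0.0
30 [0.21, 0, -0.2] 0.12
34 [0.33, 0, -0.27] 0.25
38 [0.46, 0, -0.33] 0.38
42 [0.59, 0, -0.38] 0.5
46 [0.73, 0, -0.43] 0.62
50 [0.87, 0, -0.5] 0.62
54 [1.01, 0, -0.56] 0.62
58 [1.15, 0, -0.65] 0.5
```

Call:
{"method": "play_rows", "body": {
  "gripper": [-1,-1,-1,-1,-1,-1,-1],
  "xyz": [
    [0.1,0,0.03],
    [0.25,0,0.07],
    [0.4,0,0.11],
    [0.55,0,0.15],
    [0.65,0,0.18],
    [0.68,0,0.18],
    [0.68,0,0.18]
  ],
  "rotation": [
    [0,0,0],
    [0,0,0],
    [0,0,0],
    [0,0,0],
    [0,0,0],
    [0,0,0],
    [0,0,0]
  ]
}}

```text
time: 15.9
position: [483.8, 6.2, 53.9]
ee_rot: [[0.292, 0.953, 0.077], [0.92, -0.302, 0.249], [0.261, -0.002, -0.965]]
ft_force: [-0.8, 0.6, -1.5]
finger_gap: 21.4
finger_force: 59.9
```

Call:
{"method": "play_rows", "body": {
  "gripper": [-1,-1,-1,-1,-1,-1,-1,-1,-1,-1],
  "xyz": [
    [0.05,0,-0.06],
    [0.1,0,-0.12],
    [0.21,0,-0.2],
    [0.33,0,-0.27],
    [0.46,0,-0.33],
    [0.59,0,-0.38],
    [0.73,0,-0.43],
    [0.87,0,-0.5],
    [0.87,0,-0.5],
    [0.87,0,-0.5]
  ],
  "rotation": [
    [0,0,0],
    [0,0,0],
    [0,0.12,0],
    [0,0.25,0],
    [0,0.38,0],
    [0,0.5,0],
    [0,0.62,0],
    [0,0.62,0],
    [0,0.62,0],
    [0,0.62,0]
  ]
}}

```text
time: 16.9
position: [495.0, 40.4, 89.8]
ee_rot: [[0.283, 0.953, 0.103], [0.895, -0.301, 0.328], [0.344, -0.001, -0.939]]
ft_force: [-0.1, -0.2, -1.8]
finger_gap: 21.9
finger_force: 59.9
```

Run:
```python
from h import *
from tab import *
o=bot.get_obs();print(o['position'],o['ft_force'],o['ft_torque'],o['qpos'],o['time'])
pts('side','s7'); pts('wrist','w7')
s=cv2.imread('pics/s7.png')[100:270,250:420]
cv2.imwrite('pics/c7.png',np.hstack([cv2.resize(s,(420,420),interpolation=cv2.INTER_CUBIC),cv2.resize(cv2.imread('pics/w7.png')[:,140:500],(378,420))]))
T0=pose(112,50,-20,(106.5,10.85));print(T0)
for t,f in ((54,20),(58,19),(62,18),(66,16),(70,15),(74,13),(78,11),(82,9),(86,7),(90,5),(94,4),(98,2),(102,0),(105,0)): print(t,*rel(T0,-20,pose(112 if t<80 else 112-(t-80)*.4,t,-f,(106.5,10.85)),-f))
```

```text
[494.95695705  40.37851765  89.84313158] [-0.12456685 -0.19106242 -1.82727979] [-0.58933428  0.20981207 -0.00172672] [-0.60657936  0.11387265  0.73365213  2.11125334 -0.52730361  0.94874895
  0.12772339] 16.9
[-168.35855784   89.17616743]
54 [0.15, 0, -0.05] 0.0
58 [0.3, 0, -0.12] -0.12
62 [0.45, 0, -0.19] -0.25
66 [0.6, 0, -0.28] -0.5
70 [0.76, 0, -0.32] -0.62
74 [0.91, 0, -0.39] -0.88
78 [1.07, 0, -0.45] -1.12
82 [1.23, 0, -0.48] -1.38
86 [1.38, 0, -0.49] -1.62
90 [1.52, 0, -0.48] -1.88
94 [1.65, 0, -0.43] -2.0
98 [1.79, 0, -0.41] -2.25
102 [1.91, 0, -0.39] -2.5
105 [1.99, 0, -0.31] -2.5
```

View pics/c7.png

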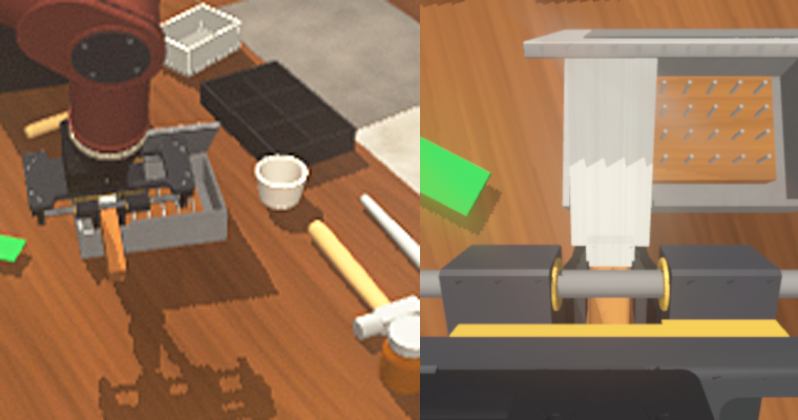

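Call:
{"method": "play_rows", "body": {
  "gripper": [-1,-1,-1,-1,-1,-1,-1,-1,-1,-1],
  "xyz": [
    [0.07,0,-0.02],
    [0.15,0,-0.05],
    [0.3,0,-0.12],
    [0.45,0,-0.19],
    [0.6,0,-0.28],
    [0.76,0,-0.32],
    [0.91,0,-0.39],
    [1.07,0,-0.45],
    [1.23,0,-0.48],
    [1.38,0,-0.49]
  ],
  "rotation": [
    [0,0,0],
    [0,0,0],
    [0,-0.12,0],
    [0,-0.25,0],
    [0,-0.5,0],
    [0,-0.62,0],
    [0,-0.88,0],
    [0,-1.12,0],
    [0,-1.38,0],
    [0,-1.62,0]
  ]
}}

```text
time: 18.0
position: [511.8, 93.8, 136.7]
ee_rot: [[0.3, 0.953, 0.036], [0.946, -0.302, 0.117], [0.123, -0.001, -0.992]]
ft_force: [-0.5, -1.5, -0.1]
finger_gap: 21.6
finger_force: 59.9
```

Run:
```python
from h import *
from tab import *
o=bot.get_obs();print(o['ft_force'],o['ft_torque'],o['qpos'],o['time'])
B=(106.5,10.85);T0=pose(112-2.4,86,-7,B)
for t,f in ((89,6),(92,5),(95,4),(98,3),(101,2),(103,1)): print(t,*rel(T0,-7,pose(112-(t-80)*.4,t,-f,B),-f))
```

```text
[-0.53547877 -1.54972505 -0.1184497 ] [-0.67807605  0.35969778  0.04041826] [-0.80035339  0.10047415  0.65364439  1.96055615 -0.19779853  1.05590267
 -0.36438714] 18.0
89 [0.11, 0, -0.0] -0.12
92 [0.21, 0, -0.0] -0.25
95 [0.32, 0, 0.0] -0.38
98 [0.42, 0, 0.02] -0.5
101 [0.51, 0, 0.03] -0.62
103 [0.58, 0, 0.03] -0.75
```

Call:
{"method": "play_rows", "body": {
  "gripper": [-1,-1,-1,-1,-1,-1,-1,-1],
  "xyz": [
    [0.11,0,0],
    [0.21,0,0],
    [0.32,0,0],
    [0.42,0,0.02],
    [0.5,0,0.03],
    [0.55,0,0.03],
    [0.58,0,0.03],
    [0.58,0,0.03]
  ],
  "rotation": [
    [0,-0.12,0],
    [0,-0.25,0],
    [0,-0.38,0],
    [0,-0.5,0],
    [0,-0.62,0],
    [0,-0.75,0],
    [0,-0.75,0],
    [0,-0.75,0]
  ]
}}

```text
time: 18.8
position: [520.4, 121.4, 137.9]
ee_rot: [[0.302, 0.953, 0.004], [0.953, -0.302, 0.019], [0.019, -0.002, -1.0]]
ft_force: [0.5, -0.7, -1.1]
finger_gap: 21.4
finger_force: 59.9
```

Run:
```python
from h import *
o=bot.get_obs();print(o['position'],o['ft_force'],o['qpos'],o['time'])
pts('top','t8');pts('side','s8');z=np.load('t8.npz');P=cloud(z);d=np.array([.302,.953]);h=np.array([507.,76.5])+130*d
X=(P[...,:2]-h)@d;Y=(P[...,:2]-h)@np.array([-.953,.302]);Z=P[...,2]
for n in ('t8','s8'):
    P=cloud(np.load(n+'.npz'));X=(P[...,:2]-h)@d;Y=(P[...,:2]-h)@np.array([-.953,.302]);Z=P[...,2]
    m=(Y>-155)&(Y<-80)&(X>-25)&(X<50)&(Z>60)&(Z<190)
    for a in range(60,190,20):
        k=m&(Z>a)&(Z<a+20)
        if k.sum()>3: print(n,a,k.sum(),np.median(X[k]).round(1),np.median(Z[k]).round(1))
```

```text
[520.35463919 121.42638075 137.91828548] [ 0.47988796 -0.6845045  -1.13330882] [-0.86398773  0.16947174  0.62598927  1.88738071 -0.12996626  1.1111904
 -0.49433872] 18.8
t8 60 67 3.0 70.4
t8 80 88 8.6 90.5
t8 100 105 13.6 110.6
t8 120 103 18.4 130.2
t8 140 117 23.7 149.5
t8 160 146 29.6 172.0
s8 60 120 3.3 70.0
s8 80 126 8.1 90.0
s8 100 119 13.4 109.5
s8 120 81 19.1 128.0
s8 140 72 22.8 149.6
s8 160 56 28.8 169.0
```

Call:
{"method": "play_rows", "body": {
  "gripper": [-1,-1,-1,-1,-1,-1,-1,-1,-1],
  "xyz": [
    [-0.1,0,0],
    [-0.3,0,0],
    [-0.6,0,-0.05],
    [-1,0,-0.1],
    [-1.4,0,-0.2],
    [-1.8,0,-0.3],
    [-2.1,0,-0.4],
    [-2.2,0,-0.4],
    [-2.2,0,-0.4]
  ],
  "rotation": [
    [0,0,0],
    [0,0,0],
    [0,0,0],
    [0,0,0],
    [0,0,0],
    [0,0,0],
    [0,0,0],
    [0,0,0],
    [0,0,0]
  ]
}}

```text
time: 19.8
position: [487.1, 15.3, 156.3]
ee_rot: [[0.303, 0.953, 0.005], [0.953, -0.303, 0.02], [0.02, -0.001, -1.0]]
ft_force: [0.1, 0.4, -0.9]
finger_gap: 21.6
finger_force: 59.9
```

Run:
```python
from h import *
o=bot.get_obs();print(o['position'],o['qpos'],o['time'])
go([461.5,-367.5,130],down(-1.6))
```

```text
[487.07353999  15.32576505 156.2953514 ] [-0.78325725  0.03023523  0.69703754  1.97021431 -0.04256203  1.1418747
 -0.37689319] 19.8
shift [-7.46, 1.834, 0.372] turn [-0.102, -0.119, 9.244]
```

Call:
{"method": "play_rows", "body": {
  "gripper": [-1,-1,-1,-1,-1,-1,-1,-1,-1,-1],
  "xyz": [
    [-0.4,0.1,0],
    [-1.1,0.27,0],
    [-1.9,0.46,0.05],
    [-2.7,0.66,0.1],
    [-3.5,0.86,0.15],
    [-4.3,1.05,0.2],
    [-5.1,1.25,0.25],
    [-5.9,1.45,0.3],
    [-6.6,1.62,0.3],
    [-7.1,1.74,0.35]
  ],
  "rotation": [
    [0,0,0.5],
    [0,0,1.3],
    [0,0,2.2],
    [0,0,3.2],
    [0,0,4.2],
    [0,0,5.2],
    [0,0,6.2],
    [-0.05,-0.06,7.2],
    [-0.1,-0.12,8.2],
    [-0.1,-0.12,9]
  ]
}}

```text
time: 20.8
position: [462.7, -350.6, 131.2]
ee_rot: [[1.0, 0.0, -0.001], [0.0, -1.0, -0.003], [-0.001, 0.003, -1.0]]
ft_force: [1.1, 0.1, -1.1]
finger_gap: 21.9
finger_force: 59.9
```

Call:
{"method": "play_rows", "body": {
  "gripper": [-1,-1,-1,-1,-1],
  "xyz": [
    [0,0,0],
    [0,0,0],
    [0,0,0],
    [0,0,0],
    [0,0,0]
  ],
  "rotation": [
    [0,0,0],
    [0,0,0],
    [0,0,0],
    [0,0,0],
    [0,0,0]
  ]
}}

```text
time: 21.3
position: [463.4, -347.5, 131.6]
ee_rot: [[1.0, 0.009, 0.0], [0.009, -1.0, -0.0], [0.0, 0.0, -1.0]]
ft_force: [-0.5, -0.8, -2.0]
finger_gap: 21.6
finger_force: 59.9
```

Run:
```python
from h import *
o=bot.get_obs();print(o['position'],o['ee_rot'].round(4).tolist(),o['time'])
pts('wrist','w9');P=cloud(np.load('w9.npz'))
q=(P-o['position'])@o['ee_rot']
m=(np.abs(q[...,1])<19)&(q[...,2]>-25)&(q[...,2]<0)&(q[...,0]>20)&(q[...,0]<112)
print('blade',np.polyfit(q[m][:,0],q[m][:,2],1),q[m][:,0].max(), np.polyfit(q[m][:,1],q[m][:,2],1)[0])
b=(P[...,2]>8)&(P[...,2]<22);print('board z',np.median(P[b][:,2]), cv2.minAreaRect(P[b][:,:2].astype(np.float32)))
go([461.5,-367.5,25],down(-1.6))
```

```text
[ 463.43684441 -347.47574533  131.58230972] [[1.0, 0.009, 0.0001], [0.009, -1.0, -0.0003], [0.0001, 0.0003, -1.0]] 21.3
blade [-1.45605238e-03 -1.06333886e+01] 106.72163295803462 0.00011896594198888293
board z 15.350364210927808 ((500.9874267578125, -468.9432373046875), (279.0760498046875, 327.623291015625), 1.4378139972686768)
shift [-0.04, 0.396, 2.132] turn [0.002, -0.0, 0.262]
```

Call:
{"method": "play_rows", "body": {
  "gripper": [-1,-1,-1,-1,-1,-1,-1,-1,-1,-1],
  "xyz": [
    [-0.02,0.1,0.2],
    [-0.04,0.25,0.5],
    [-0.04,0.4,0.9],
    [-0.04,0.4,1.3],
    [-0.04,0.4,1.65],
    [-0.04,0.4,1.9],
    [-0.04,0.4,2.05],
    [-0.04,0.4,2.1],
    [-0.04,0.4,2.1],
    [-0.04,0.4,2.1]
  ],
  "rotation": [
    [0,0,0.1],
    [0,0,0.2],
    [0,0,0.26],
    [0,0,0.26],
    [0,0,0.26],
    [0,0,0.26],
    [0,0,0.26],
    [0,0,0.26],
    [0,0,0.26],
    [0,0,0.26]
  ]
}}

```text
time: 22.35
position: [461.4, -368.8, 27.2]
ee_rot: [[1.0, -0.029, 0.0], [-0.029, -1.0, -0.001], [0.0, 0.001, -1.0]]
ft_force: [0.5, -0.2, -1.2]
finger_gap: 22.0
finger_force: 59.9
```

Call:
{"method": "play_rows", "body": {
  "gripper": [-1,-1,-1,-1,-1,-1],
  "xyz": [
    [0,0,0.02],
    [0,0,0.04],
    [0,0,0.06],
    [0,0,0.08],
    [0,0,0.1],
    [0,0,0.1]
  ],
  "rotation": [
    [0,0,0],
    [0,0,0],
    [0,0,0],
    [0,0,0],
    [0,0,0],
    [0,0,0]
  ]
}}

```text
time: 22.95
position: [460.9, -368.5, 21.3]
ee_rot: [[1.0, -0.029, -0.001], [-0.029, -1.0, -0.001], [-0.001, 0.001, -1.0]]
ft_force: [-0.7, 0.1, -1.7]
finger_gap: 21.7
finger_force: 59.9
```

Call:
{"method": "play_rows", "body": {
  "gripper": [-1,-1,-1,-1,-1],
  "xyz": [
    [0,0,0.01],
    [0,0,0.02],
    [0,0,0.03],
    [0,0,0.03],
    [0,0,0.03]
  ],
  "rotation": [
    [0,0,0],
    [0,0,0],
    [0,0,0],
    [0,0,0],
    [0,0,0]
  ]
}}

```text
time: 23.45
position: [461.0, -368.6, 20.2]
ee_rot: [[1.0, -0.029, -0.0], [-0.029, -1.0, -0.001], [-0.0, 0.001, -1.0]]
ft_force: [-0.7, 1.6, 2.7]
finger_gap: 22.0
finger_force: 59.9
```

Call:
{"method": "play_rows", "body": {
  "gripper": [-0.4,-0.3,-0.2,-0.1,0,0.1,0.2,0.3,0.3,0.3],
  "xyz": [
    [0,0,0],
    [0,0,0],
    [0,0,0],
    [0,0,0],
    [0,0,0],
    [0,0,0],
    [0,0,0],
    [0,0,0],
    [0,0,0],
    [0,0,0]
  ],
  "rotation": [
    [0,0,0],
    [0,0,0],
    [0,0,0],
    [0,0,0],
    [0,0,0],
    [0,0,0],
    [0,0,0],
    [0,0,0],
    [0,0,0],
    [0,0,0]
  ]
}}

```text
time: 24.45
position: [461.0, -368.6, 20.0]
ee_rot: [[1.0, -0.029, -0.001], [-0.029, -1.0, -0.001], [-0.001, 0.001, -1.0]]
ft_force: [1.2, 0.6, -0.4]
finger_gap: 56.1
finger_force: 0.0
```

Call:
{"method": "play_rows", "body": {
  "gripper": [0.3,0.3,0.3,0.3,0.3,0.3,0.3,0.3,0.3,0.3],
  "xyz": [
    [0,0,-0.1],
    [0,0,-0.4],
    [0,0,-0.8],
    [0,0,-1.3],
    [0,0,-1.9],
    [0,0,-2.6],
    [0,0,-3.2],
    [0,0,-3.6],
    [0,0,-3.8],
    [0,0,-3.8]
  ],
  "rotation": [
    [0,0,0],
    [0,0,0],
    [0,0,0],
    [0,0,0],
    [0,0,0],
    [0,0,0],
    [0,0,0],
    [0,0,0],
    [0,0,0],
    [0,0,0]
  ]
}}

```text
time: 25.45
position: [461.4, -368.9, 211.6]
ee_rot: [[1.0, -0.029, 0.002], [-0.029, -1.0, -0.002], [0.002, 0.002, -1.0]]
ft_force: [-0.3, -0.1, -1.0]
finger_gap: 56.2
finger_force: 0.0
```

Run:
```python
from h import *
o=bot.get_obs();print(o['position'],o['time'],o['finger_gap'])
pts('side','s10')
```

```text
[ 461.44049852 -368.88109907  211.57739907] 25.45 56.22582243200566
```

View pics/s10.png

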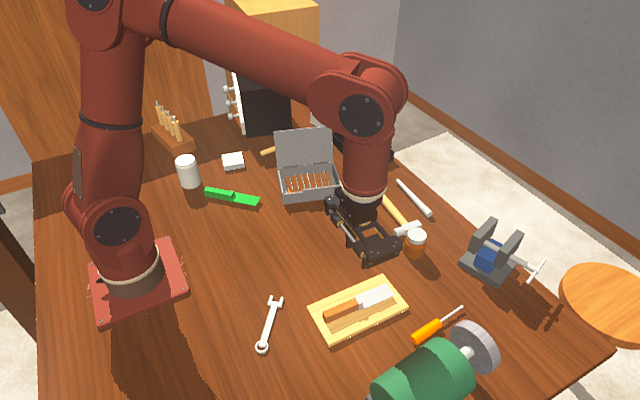

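The lid stands open past upright, around (305,150), and the scraper lies flat within the board, around (360,305). The other things are where they were.

```bash
python3 -c "
from bench import bot
print(bot.hand_in())"
```

```text
the job is handed in; nothing more can be done
None
```

The job is handed in: the lid was pried up at the gap in the left third of the front and swung back to about 105°, where it stays; the scraper lies flat on the tool board, nothing else looked disturbed in the last picture, and it took about 25 s.

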